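# Put the wire spools away by size

## Robot

A 6-joint arm with a two-finger parallel gripper is mounted at the origin on the work surface. World frame = base frame: x ahead of the robot, y to its left, z up, the work surface at z = 0. Lengths are in mm, angles in rad, forces in N, time in s.
With the tool pointing down it reaches from about 400 to 925 mm from the base axis. Payload 12.5 kg.
Tool frame: the origin (TCP) lies midway between the tips of the shut fingers; the grasp point (between the pads) lies 19 mm behind it; z points along the fingers, y is the line along which they close (so a half turn about z gives the same grasp; the last joint's range is limited). The gripper opens to 95 mm and grips with 3 to 60 N. Pads are 20 mm wide; open, the fingers measure 119 mm over their backs; the gripper's body (75 mm by 180 mm) begins 59 mm behind the grasp point.
Start: joints at [-1.294, 0.491, 1.559, -0, 1.092, -0.106], TCP at [233.473, -579.773, 214.661] pointing down, gripper open.
Joint ranges: [-3.1, 3.1], [-0.84, 2.19], [0.05, 2.79], [-1.13, 4.28], [0.06, 2.93], [-2.69, 2.69]. Speed limits (rad/s): [2.22, 2.22, 2.79, 3.14, 3.14, 3.14].

## Interface

Orientations are given as [roll, pitch, yaw] about the fixed x, y, z axes, in that order (R = Rz(yaw) Ry(pitch) Rx(roll)).
In Python, from cell import * gives the robot as it stands.
- The arm moves only by the tool servo_tool, never from a script. Its argument "moves" is one flat list of numbers, 5 for each row, row after row: the shift along the world's x, y, z as a fraction of full scale, then the turn about the world's z as a fraction of full scale, then the opening, from 0 (shut) to 1 (fully open). A call has 1 to 12 rows; each row is the pose to reach, as a shift and turn from the pose commanded when the call began, turning the shorter way round; what a row does not reach only later rows make up. Full scale, the value 1, is 400 mm for a shift and 180 degrees for a turn. A row lasts 1/12 s, in which the tool goes at most 41.7 mm and 7.16 degrees, less where a joint would pass 70% of its speed; a pose out of reach is approached as far as the arm can. A call with a number of a shift or a turn outside -1 to 1 is refused whole. A call with a gripper value outside its range is refused whole. The fingers move at their own pace and stop on an object; the grip force is fixed at half the most. Time passes only in rows, so rows that repeat a pose let the fingers close. It gives the time, the measured TCP pose, the force, the opening and the grip force at its end, in the units of the state.
- state(): the state, without advancing time (a new reading comes with each control period).
- read_camera(name): name is "scene" or "side" or "wrist"; returns (picture, depth): 420x560x3 uint8, blue, green, red; 420x560 float32, mm along the optical axis (not along the pixel's ray), 0 where there is no reading.
- get_calibration(name): a dict with "K" (3x3 intrinsics, pixels), "k1" (the pictures are not rectified: a ray, as slopes to the right and down, at radius r is drawn at 1 + k1 r^2 times it, then the intrinsics apply), "R" (3x3) and "t" (3): a world point X has camera coordinates R X + t. Camera axes: x right, y down, z forward; pixel columns grow to the right and rows downward; lengths in mm; the calibration is good to about 2 mm. A picture is of the moment at which its call begins: read the wrist's pose just before it. get_calibration takes no time and is no camera call; for the wrist camera it gives the pose at the moment of the call.
- job_done(): hands the job in; it is judged then, once.
The state is a dict: "t": time; "joints": joint angles; "qvel": joint speeds; "tau": joint torques, N m; "eef_pos": TCP position; "tcp_rot": TCP orientation; "ft_force": force on the tool from outside, world axes, zero at the start; "moment": the same for the moment, N m; "opening": opening from 0.0 (shut) to 1.0 (fully open); "grip_force": force on a finger pad.
Only numpy, scipy, OpenCV 4.12 (cv2) and the standard library are available. Lean on these libraries where they do the work, as an engineer would, in place of code of your own. Each camera call takes 0.05 s, during which the arm holds its last target. There are 200 camera calls.

## Task

Tidy the jewellery bench: put the four spools of wire away in the four round wooden dishes by size, the largest spool in the largest dish and so on down to the smallest spool in the smallest dish. Set each one down gently, upright and flat on the floor of its dish; do not tip any over, and leave the red tin and the black block where they are.

Things in the scene. Friction and masses are not known exactly. Their poses are not given: they have to be found in the camera images.
- spool_large: the largest of four wire spools: upright round drum, white plastic flanges, wound full with bare steel wire, small black hub on top; diameter 66 mm (plain cylinder to the fingers over its whole height), height 54 mm, about 280 g, loose. Origin: centre of its underside, z up along its axis; yaw means nothing.
- spool_medium: the second largest of four wire spools: upright round drum, white plastic flanges, wound full with bare steel wire, small black hub on top; diameter 52 mm (plain cylinder to the fingers over its whole height), height 50 mm, about 160 g, loose. Origin: centre of its underside, z up along its axis; yaw means nothing.
- spool_small: the second smallest of four wire spools: upright round drum, white plastic flanges, wound full with bare steel wire, small black hub on top; diameter 38 mm (plain cylinder to the fingers over its whole height), height 46 mm, about 80 g, loose. Origin: centre of its underside, z up along its axis; yaw means nothing.
- spool_mini: the smallest of four wire spools: upright round drum, white plastic flanges, wound full with bare steel wire, small black hub on top; diameter 24 mm (plain cylinder to the fingers over its whole height), height 42 mm, about 40 g, loose. Origin: centre of its underside, z up along its axis; yaw means nothing.
- dish_large: the largest of four shallow round dark-wood dishes, fixed to the bench: outer diameter 92 mm, recess diameter 82 mm, rim 5 mm thick with its top 12 mm above the bench, recess floor 4 mm above the bench. Origin: centre of its underside, on the bench; z up; yaw means nothing.
- dish_medium: the second largest of four shallow round dark-wood dishes, fixed to the bench: outer diameter 78 mm, recess diameter 68 mm, rim 5 mm thick with its top 12 mm above the bench, recess floor 4 mm above the bench. Origin: centre of its underside, on the bench; z up; yaw means nothing.
- dish_small: the second smallest of four shallow round dark-wood dishes, fixed to the bench: outer diameter 64 mm, recess diameter 54 mm, rim 5 mm thick with its top 12 mm above the bench, recess floor 4 mm above the bench. Origin: centre of its underside, on the bench; z up; yaw means nothing.
- dish_mini: the smallest of four shallow round dark-wood dishes, fixed to the bench: outer diameter 50 mm, recess diameter 40 mm, rim 5 mm thick with its top 12 mm above the bench, recess floor 4 mm above the bench. Origin: centre of its underside, on the bench; z up; yaw means nothing.
- tin: bystander, not to be moved: low closed tin, red with a white top, diameter 64 mm, height 24 mm, loose. Origin: centre of its underside, on the bench.
- charcoal: bystander, not to be moved: black rectangular soldering block 75 x 45 x 32 mm (x, y, z of its own axes), loose. Origin: centre of its underside, on the bench.

How it is judged (in metres and radians):
At the end, for the whole second after the job is handed in: Each spool stands upright (within 0.08 rad) and at rest on the floor of the dish of its own size rank: its centre within 12 mm of the dish's centre, its underside within 3 mm of the recess floor (horizontal distance between spool_large and dish_large below 0.012 m and z of spool_large in the frame of dish_large between 0.001 and 0.007 m and angle between each of spool_large, spool_medium, spool_small, spool_mini's own z axis and vertical below 0.08 rad and linear speed of each of spool_large, spool_medium, spool_small, spool_mini below 0.02 m/s and angular speed of each of spool_large, spool_medium, spool_small, spool_mini below 0.2 rad/s and horizontal distance between spool_medium and dish_medium below 0.012 m and z of spool_medium in the frame of dish_medium between 0.001 and 0.007 m and horizontal distance between spool_small and dish_small below 0.012 m and z of spool_small in the frame of dish_small between 0.001 and 0.007 m and horizontal distance between spool_mini and dish_mini below 0.012 m and z of spool_mini in the frame of dish_mini between 0.001 and 0.007 m); the robot touches nothing.
It fails at once if a spool is tipped over (angle between any of spool_large, spool_medium, spool_small, spool_mini's own z axis and vertical above 0.6 rad).
It fails at once if a spool is dropped or slammed into its dish (faster than 0.6 m/s within 30 mm of it) ((horizontal distance between spool_large and dish_large below 0.03 m and z of spool_large in the frame of dish_large between -0.005 and 0.03 m and linear speed of spool_large above 0.6 m/s) or (horizontal distance between spool_medium and dish_medium below 0.03 m and z of spool_medium in the frame of dish_medium between -0.005 and 0.03 m and linear speed of spool_medium above 0.6 m/s) or (horizontal distance between spool_small and dish_small below 0.03 m and z of spool_small in the frame of dish_small between -0.005 and 0.03 m and linear speed of spool_small above 0.6 m/s) or (horizontal distance between spool_mini and dish_mini below 0.03 m and z of spool_mini in the frame of dish_mini between -0.005 and 0.03 m and linear speed of spool_mini above 0.6 m/s)).
It fails at once if the red tin is moved more than 20 mm (distance of tin from where it was at the start of the episode above 0.02 m).
It fails at once if the black soldering block is moved more than 20 mm (distance of charcoal from where it was at the start of the episode above 0.02 m).
It also fails if it takes over 99 s, if anything falls off the work surface, if the arm or the gripper's body presses on something with over 40 N, if the wrist force passes 120 N, or if a joint passes its speed limit or range.

## Working session

There is one attempt and no reset: what is moved stays moved. The work goes in short steps, Python scripts to look and compute and a tool call to move; the robot and the scene stay as the last step left them, time stands still between calls to the robot, and variables do not carry over. Pictures are saved under pics/ and viewed, at most 14 in all, crops included, and the job is handed in when it is done.

Besides the shell and the picture viewer there is one more tool, called as a command line: name --argument value ..., lists and objects as JSON in quotes. servo_tool: Moves the arm, as the interface text tells. Its arguments: {"type":"object","properties":{"moves":{"type":"array"}},"required":["moves"]}

```bash
ls; mkdir -p pics
cat > h.py <<'E'
from cell import *
import numpy as np, cv2
def pts(name, d, c=None):
    c = c or get_calibration(name); K=np.array(c["K"],float); h,w=d.shape
    u,v=np.meshgrid(np.arange(w),np.arange(h))
    n=cv2.undistortPoints(np.stack([u,v],-1).reshape(-1,1,2).astype(np.float64),K,np.array([c["k1"],0,0,0.])).reshape(h,w,2)
    P=np.dstack([n[...,0]*d,n[...,1]*d,d]).reshape(-1,3)
    return ((P-np.array(c["t"]).ravel())@np.array(c["R"])).reshape(h,w,3)
E
python3 - <<'E'
from h import *
print(state())
for n in("scene","side"):
    p,d=read_camera(n); cv2.imwrite(f"pics/{n}0.png",p); np.save(f"{n}0.npy",d)
    c=get_calibration(n); print(n,c["k1"],-np.array(c["R"]).T@np.array(c["t"]).ravel())
E
```

```text
pics
{'t': 0.0, 'joints': array([-1.29362123e+00,  4.91556403e-01,  1.55945413e+00, -2.08111438e-05,
        1.09168276e+00, -1.05538064e-01]), 'qvel': array([-0.00073527,  0.00232183, -0.00172309,  0.00048456,  0.00029399,
       -0.00076182]), 'tau': array([ 2.43007154e-03, -6.12643576e+01, -2.58174670e+01,  6.93218526e-02,
        4.83686663e-02, -6.41824590e-05]), 'eef_pos': array([ 233.3848305 , -579.52887209,  214.06209432]), 'tcp_rot': array([-3.14049620e+00, -9.75889460e-05,  3.82722712e-01]), 'ft_force': array([ 0.65428245, -0.36776944, -0.3344218 ]), 'moment': array([-0.05826636, -0.00331413, -0.03292076]), 'grip_force': 0.0, 'opening': 1.0009672341601115}
scene -0.13372433362862352 [1067.97511402 -207.06986221  932.5183838 ]
side 0.019846909983028915 [264.73303895 948.33436802 968.63051938]
```

View pics/scene0.png

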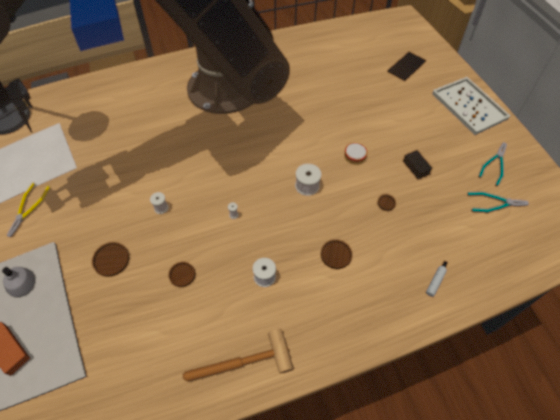

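View pics/side0.png

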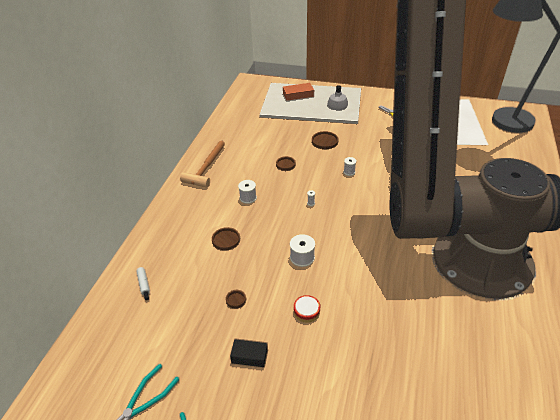

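The scene view shows dishes at about (111,259), (182,274), (336,254) and (387,202). The spools are large (308,178), medium (264,271), small (160,202) and mini (233,210), with the tin at (355,153) and the block at (417,164). The side view shows the same layout: spools at (302,250), (247,191), (350,166) and (311,198), dishes at (325,140), (226,238), (286,163) and (236,299).

I'll fit circles of known radius to the far half of each silhouette, which is the top edge at a known height.

```bash
cat > m.py <<'E'
from h import *
from scipy.optimize import least_squares
def ray(name,uv,z,c=None):
    c=c or get_calibration(name);K=np.array(c["K"],float);R=np.array(c["R"]);t=np.array(c["t"]).ravel()
    n=cv2.undistortPoints(np.asarray(uv,np.float64).reshape(-1,1,2),K,np.array([c["k1"],0,0,0.])).reshape(-1,2)
    d=np.c_[n,np.ones(len(n))]@R; o=-R.T@t
    return o+d*((z-o[2])/d[:,2])[:,None], o
S={"L":(33,54),"M":(26,50),"S":(19,46),"m":(12,42)}
D={"L":(46,12),"M":(39,12),"S":(32,12),"m":(25,12)}
def fit(name,mask,uv,r,z,c=None):
    n,lab,st,ce=cv2.connectedComponentsWithStats(mask.astype(np.uint8))
    uv=np.array(uv); i=1+np.argmin(np.linalg.norm(ce[1:]-uv,axis=1))
    cs,_=cv2.findContours((lab==i).astype(np.uint8),cv2.RETR_EXTERNAL,cv2.CHAIN_APPROX_NONE)
    ct=max(cs,key=len).reshape(-1,2)
    P,o=ray(name,ct,z,c); P=P[:,:2]; x=P.mean(0); a=(x-o[:2])/np.linalg.norm(x-o[:2])
    for _ in range(5):
        F=P[(P-x)@a>0]
        s=least_squares(lambda q:np.linalg.norm(F-q,axis=1)-r,x,loss="soft_l1"); x=s.x
    f=least_squares(lambda q:np.linalg.norm(F-q[:2],axis=1)-q[2],[*x,r])
    return x, np.sqrt(np.mean(s.fun**2)), f.x[2], st[i,4]
def masks(p):
    hsv=cv2.cvtColor(p,cv2.COLOR_BGR2HSV).astype(int)
    g=hsv[...,1]<75
    return cv2.morphologyEx(g.astype(np.uint8),cv2.MORPH_CLOSE,np.ones((3,3))), hsv[...,2]<115
E
python3 - <<'E'
from m import *
px={"scene":({"L":(308,178),"M":(264,271),"S":(160,202),"m":(233,210)},[(111,259),(182,274),(336,254),(387,202)]),
"side":({"L":(302,250),"M":(247,191),"S":(350,166),"m":(311,198)},[(325,140),(286,163),(226,238),(236,299)])}
for n in px:
    p=cv2.imread(f"pics/{n}0.png"); w,b=masks(p)
    s,dd=px[n]
    for k in s:
        x,e,r,A=fit(n,w,s[k],*S[k]); print(n,"spool",k,x.round(1),e.round(2),r.round(1),A)
    for u,k in zip(dd,"LSMm"):
        x,e,r,A=fit(n,b,u,*D[k]); print(n,"dish",k,x.round(1),e.round(2),r.round(1),A)
    for nm,u,z in(("tin",(355,153) if n=="scene" else (307,307),24),("char",(417,164) if n=="scene" else (249,352),32)):
        print(nm,ray(n,[u],z)[0].round())
E
```

```text
scene spool L [459.4 100.5] 0.85 32.5 674
scene spool M [671.1 -93.7] 0.71 25.4 562
scene spool S [ 395.9 -284.5] 0.7 18.6 276
scene spool m [ 482.4 -111.5] 1.06 10.4 124
scene dish L [ 507.9 -432.5] 1.65 42.6 979
scene dish S [ 605.3 -275.4] 1.44 29.3 514
scene dish M [679.3  85.1] 1.67 35.7 706
scene dish m [587.6 271.6] 2.0 21.0 226
tin [[416. 262.  24.]]
char [[514. 404.  32.]]
side spool L [457.  101.8] 1.2 31.0 707
side spool M [669.3 -92.3] 0.96 25.3 362
side spool S [ 394.2 -286. ] 1.02 18.1 200
side spool m [ 481.2 -112.7] 1.08 10.1 109
side dish L [ 502.1 -430.4] 1.78 43.2 375
side dish S [ 598.8 -272.3] 2.02 28.3 192
side dish M [673.7  92.8] 1.34 36.7 498
side dish m [580.5 281.3] 1.48 22.7 301
tin [[405. 272.  24.]]
char [[500. 423.  32.]]
```

Run:
```python
from m import *
p=cv2.imread("pics/scene0.png");q=cv2.imread("pics/side0.png")
print(p[254,312:362,:].max(1),p[202,372:402].max(1), p[232:275,336].max(1), sep="\n")
print(q[238,205:247].max(1),q[299,220:252].max(1),q[285:315,236].max(1),sep="\n")
out=np.hstack([cv2.resize(p[180:290,300:410],None,fx=3.6,fy=3.6,interpolation=0),cv2.resize(q[220:330,190:300],None,fx=3.6,fy=3.6,interpolation=0)])
cv2.imwrite("pics/crop1.png",out)
```

```text
[181 180 181 181 181 181 179 168 137  99  86  89  88  87  86  84  86  81
  82  82  86  89  89  90  88  86  88  89  91  92  89  88  90  93  93  92
  90  83  81 101 140 171 180 181 180 179 178 178 177 179]
[181 181 180 175 157 127  96  86  88  93  93  94  93  89  86  86  86  86
  88  87  86  81  82 116 147 166 168 170 169 167]
[174 177 179 178 175 170 160 134  96  77  79  86  89  93  92  91  89  88
  90  87  88  87  88  87  88  86  85  85  85  84  84  82  84  82  84  77
  83 130 172 187 189 186 182]
[229 234 233 234 234 242 223  85  63  96 109 102 110 107 113 115 104  98
  98 100 105 105 104 104 101  99  97  94  96  97 101  99 103  90  81 150
 230 220 213 219 225 227]
[222 228 220 220 225 173  94  91  87 109 104 106 101  98  96  93  94 100
 102 108 107 108 107 100 103  72 158 245 226 216 225 231]
[219 220 220 226 174 116  57  43 110 109 106 106 107 101  94  93  92  92
  92 101  91  58  36  67 230 227 223 225 232 234]
```

View pics/crop1.png

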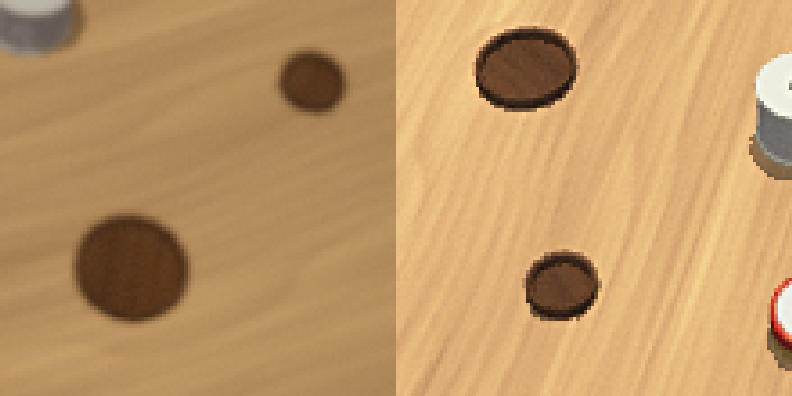

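The crops show dark dishes with clear edges; the earlier threshold cut their blurred rim. I'll refit with a mid-level threshold on an upsampled picture.

```bash
cat >> m.py <<'E'
def fit4(name,p,thr,uv,r,z,dark=True,c=None,span=45):
    """sub-pixel: upsample 8x a crop, threshold, fit far half"""
    u0,v0=int(uv[0])-span,int(uv[1])-span; u0=max(u0,0);v0=max(v0,0)
    k=8; cr=p[v0:v0+2*span,u0:u0+2*span].max(2) if dark else p[v0:v0+2*span,u0:u0+2*span].min(2)
    big=cv2.resize(cr,None,fx=k,fy=k,interpolation=cv2.INTER_CUBIC)
    m=((big<thr) if dark else (big>thr)).astype(np.uint8)
    n,lab,st,ce=cv2.connectedComponentsWithStats(m)
    ok=[i for i in range(1,n) if st[i,4]>k*k*40]
    tgt=(np.array(uv)-[u0,v0])*k; i=min(ok,key=lambda i:np.linalg.norm(ce[i]-tgt))
    cs,_=cv2.findContours((lab==i).astype(np.uint8),cv2.RETR_EXTERNAL,cv2.CHAIN_APPROX_NONE)
    ct=(max(cs,key=len).reshape(-1,2)+.5)/k-.5+[u0,v0]
    P,o=ray(name,ct,z,c); P=P[:,:2]; x=P.mean(0); a=(x-o[:2])/np.linalg.norm(x-o[:2])
    for _ in range(8):
        F=P[(P-x)@a>0]
        s=least_squares(lambda q:np.linalg.norm(F-q,axis=1)-r,x); x=s.x
    f=least_squares(lambda q:np.linalg.norm(F-q[:2],axis=1)-q[2],[*x,r])
    return x, np.sqrt(np.mean(s.fun**2)), f.x[2]
E
python3 - <<'E'
from m import *
dd={"scene":[(111,259),(182,274),(336,254),(387,202)],"side":[(325,140),(286,163),(226,238),(236,299)]}
tin={"scene":(355,153),"side":(307,307)}
for n,thr in(("scene",135),("side",160)):
    p=cv2.imread(f"pics/{n}0.png")
    for u,k in zip(dd[n],"LSMm"):
        x,e,r=fit4(n,p,thr,u,*D[k]); print(n,"dish",k,x.round(1),e.round(2),r.round(1))
    hsv=cv2.cvtColor(p,cv2.COLOR_BGR2HSV); 
    d=np.load(f"{n}0.npy"); X=pts(n,d)
    # depth check: bench height, charcoal & tin tops
    print("bench z",np.median(X[300:330,300:330,2]).round(1))
    for nm,(u,v) in(("tin",tin[n]),("char",(417,164) if n=="scene" else (249,352))):
        W=X[v-25:v+25,u-25:u+25].reshape(-1,3); W=W[(W[:,2]>17)&(W[:,2]<45)]
        print(nm,W.mean(0).round(1),W[:,:2].min(0).round(),W[:,:2].max(0).round())
    for (u,v),k in zip(dd[n],"LSMm"):
        W=X[v-25:v+25,u-25:u+25].reshape(-1,3); W=W[(W[:,2]>7)&(W[:,2]<20)&(np.linalg.norm(W[:,:2]-X[v,u,:2],axis=1)<60)]
        print("dish depth",k,len(W),((W.min(0)+W.max(0))/2).round(1))
E
```

```text
scene dish L [ 504.6 -433.2] 0.55 44.8
scene dish S [ 602.5 -275.9] 0.51 31.1
scene dish M [676.8  87. ] 0.52 38.0
scene dish m [584.8 274.2] 0.6 23.8
bench z -1.6
tin [409.8 267.7  21.9] [376. 237.] [440. 299.]
char [506.9 412.   28.6] [464. 389.] [545. 441.]
dish depth L 213 [ 502.7 -434.9   10.8]
dish depth S 163 [ 599.8 -276.1   10.5]
dish depth M 196 [674.3  88.7  10.9]
dish depth m 89 [582.8 276.4  11.2]
side dish L [ 503.  -435.2] 0.76 44.8
side dish S [ 600.3 -276.5] 0.71 30.8
side dish M [674.7  89.7] 0.62 37.9
side dish m [582.1 277.7] 0.52 24.2
bench z 4.0
tin [406.6 271.6  25.2] [376. 235.] [438. 301.]
char [501.1 419.2  31.7] [463. 391.] [542. 442.]
dish depth L 212 [ 502.3 -435.2   13.1]
dish depth S 135 [ 599.8 -275.    12.5]
dish depth M 257 [672.2  82.8  13.1]
dish depth m 164 [581.3 276.3  11.9]
```

Dishes (mean of the two views): L (503.5,-434.5), M (675.5,88.5), S (601,-276), mini (583,276). Spools: L (458,101), M (670,-93), S (395,-285), mini (482,-112). I'll start with the small spool, gripping with the TCP at z≈16 so the fingers clear the rim when I place it.

servo_tool --moves '[0.404,0.736,-0.237,0,1,0.404,0.736,-0.237,0,1,0.404,0.736,-0.237,0,1,0.404,0.736,-0.237,0,1,0.404,0.736,-0.237,0,1,0.404,0.736,-0.237,0,1,0.404,0.736,-0.237,0,1,0.404,0.736,-0.237,0,1,0.404,0.736,-0.237,0,1,0.404,0.736,-0.237,0,1,0.404,0.736,-0.237,0,1,0.404,0.736,-0.237,0,1]'

```text
t: 1.1
eef_pos: [395.0, -286.2, 120.1]
tcp_rot: [3.141, -0.0, 0.383]
ft_force: [-0.2, 0.5, 0.2]
opening: 0.999
grip_force: 0.0
```

servo_tool --moves '[0,0,-0.08,0,1,0,0,-0.15,0,1,0,0,-0.2,0,1,0,0,-0.24,0,1,0,0,-0.26,0,1,0,0,-0.26,0,1,0,0,-0.26,0,0.6,0,0,-0.26,0,0.45,0,0,-0.26,0,0.3,0,0,-0.26,0,0.2,0,0,-0.26,0,0.2,0,0,-0.26,0,0.2]'

```text
t: 2.1
eef_pos: [395.2, -285.5, 16.3]
tcp_rot: [3.141, -0.0, 0.383]
ft_force: [1.0, 0.1, 0.0]
opening: 0.634
grip_force: 0.0
```

Run:
```python
from m import *
p,d=read_camera("wrist"); cv2.imwrite("pics/w1.png",p)
s=state(); print(s["eef_pos"],s["opening"],s["grip_force"],s["ft_force"])
```

```text
[ 395.20284001 -285.41494486   16.14712306] 0.5942933391804824 0.0 [-0.03367422  0.38211456 -0.13425936]
```

View pics/w1.png

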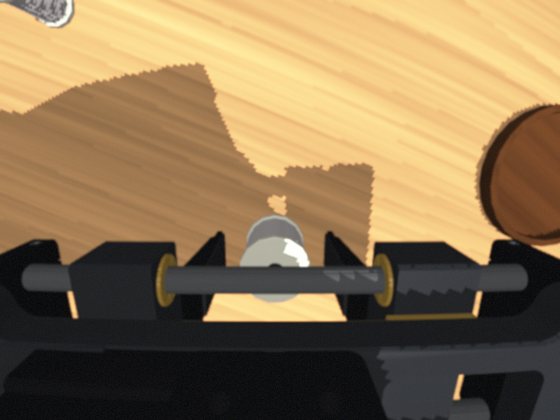

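The spool stands centred between the fingers (about (275,265)), and they are still closing.

servo_tool --moves '[0,0,0,0,0,0,0,0,0,0,0,0,0,0,0,0,0,0,0,0,0,0,0,0,0,0,0,0,0,0,0,0,0,0,0,0,0,0,0,0,0,0,0,0,0]'

```text
t: 2.9
eef_pos: [395.1, -285.4, 15.9]
tcp_rot: [3.141, -0.0, 0.383]
ft_force: [1.2, -0.6, 1.0]
opening: 0.396
grip_force: 30.0
```

servo_tool --moves '[0,0,0.05,0,0,0,0,0.12,0,0,0.03,0,0.2,0,0,0.1,0,0.2,0,0,0.2,0.01,0.2,0,0,0.3,0.02,0.2,0,0,0.4,0.024,0.2,0,0,0.47,0.024,0.2,0,0,0.515,0.024,0.2,0,0,0.515,0.024,0.15,0,0,0.515,0.024,0.1,0,0,0.515,0.024,0.08,0,0]'

```text
t: 3.9
eef_pos: [600.1, -274.9, 45.0]
tcp_rot: [-3.139, 0.002, 0.383]
ft_force: [-0.1, -0.1, -2.5]
opening: 0.395
grip_force: 30.0
```

servo_tool --moves '[0,0,-0.01,0,0,0,0,-0.025,0,0,0,0,-0.04,0,0,0,0,-0.05,0,0,0,0,-0.06,0,0,0,0,-0.065,0,0,0,0,-0.069,0,0,0,0,-0.069,0,0,0,0,-0.069,0,0]'

```text
t: 4.65
eef_pos: [601.1, -275.8, 20.4]
tcp_rot: [3.141, -0.0, 0.383]
ft_force: [0.3, -1.0, -0.6]
opening: 0.395
grip_force: 30.0
```

Run:
```python
from m import *
p,d=read_camera("wrist"); cv2.imwrite("pics/w2.png",p)
s=state(); print(s["eef_pos"],s["opening"],s["grip_force"],s["ft_force"])
```

```text
[ 601.19590618 -275.84476215   20.50882606] 0.39653619414305247 29.999821186065674 [ 0.33250735 -0.19526057 -1.70336738]
```

View pics/w2.png

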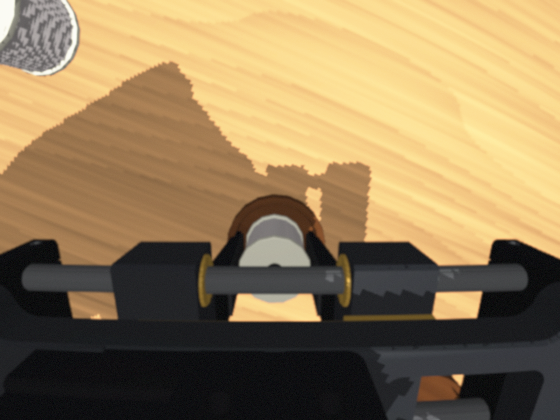

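The spool sits within the dish ring, about (275,240), and is supported lightly. Release, lift, go on to the medium spool.

servo_tool --moves '[0,0,0,0,1,0,0,0,0,1,0,0,0,0,1,0,0,0,0,1,0,0,0.03,0,1,0,0,0.1,0,1,0,0,0.18,0,1,0,0,0.24,0,1,0.05,0.12,0.24,0,1,0.09,0.22,0.24,0,1,0.12,0.32,0.24,0,1,0.173,0.457,0.24,0,1]'

```text
t: 5.7
eef_pos: [660.4, -118.5, 117.6]
tcp_rot: [3.141, -0.001, 0.382]
ft_force: [0.7, -0.2, 0.1]
opening: 0.998
grip_force: 0.0
```

Run:
```python
from m import *
s=state(); print(s["eef_pos"],s["opening"],s["ft_force"])
p,d=read_camera("scene"); cv2.imwrite("pics/s2.png",p)
w,b=masks(p); print(fit4("scene",p,135,(182,262),*((19,50)),dark=False,span=20)); print(fit("scene",w,(182,266),19,50))
cv2.imwrite("pics/s2c.png",cv2.resize(p[200:310,110:300],None,fx=4,fy=4))
```

```text
[ 660.39244763 -118.45317212  117.63943837] 0.9983930473708693 [ 0.68058803 -0.23587252  0.12835413]
(array([ 599.50756113, -275.84221985]), np.float64(0.18951088921256276), np.float64(19.00700825630646))
(array([ 601.20962571, -275.76240016]), np.float64(0.5946751490616818), np.float64(18.80585563340085), np.int32(359))
```

View pics/s2c.png

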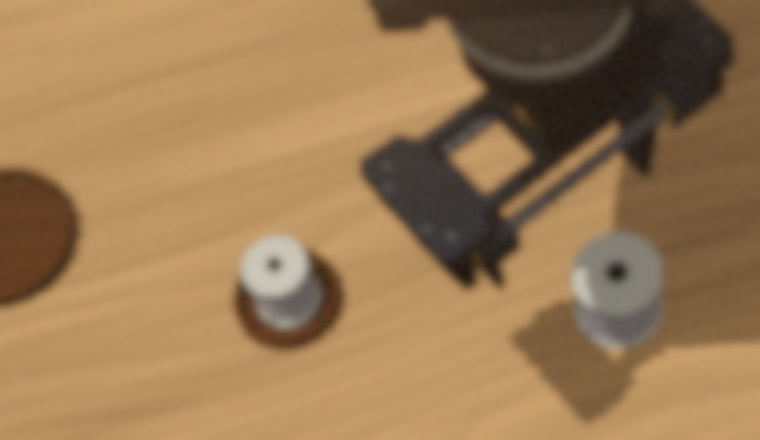

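Small spool stands upright in its dish ((285,290) in the crop), within about 2 mm. Checking where the setpoint ended.

servo_tool --moves '[0,0,0,0,1,0,0,0,0,1]'

```text
t: 5.92
eef_pos: [660.3, -119.3, 117.0]
tcp_rot: [3.141, -0.0, 0.385]
ft_force: [0.2, -0.0, 0.7]
opening: 0.998
grip_force: 0.0
```

servo_tool --moves '[0.025,0.066,0,0,1,0.025,0.066,-0.08,0,1,0.025,0.066,-0.16,0,1,0.025,0.066,-0.21,0,1,0.025,0.066,-0.24,0,1,0.025,0.066,-0.251,0,1,0.025,0.066,-0.251,0,0.4,0.025,0.066,-0.251,0,0.4,0.025,0.066,-0.251,0,0.4,0.025,0.066,-0.251,0,0.4,0.025,0.066,-0.251,0,0.4,0.025,0.066,-0.251,0,0.4]'

```text
t: 6.92
eef_pos: [670.4, -93.6, 16.5]
tcp_rot: [3.141, -0.001, 0.383]
ft_force: [0.2, -0.2, 0.5]
opening: 0.636
grip_force: 0.0
```

servo_tool --moves '[0,0,0,0,0,0,0,0,0,0,0,0,0,0,0,0,0,0,0,0,0,0,0,0,0,0,0,0,0,0]'

```text
t: 7.42
eef_pos: [670.2, -93.6, 16.2]
tcp_rot: [3.141, -0.0, 0.383]
ft_force: [-1.7, 0.8, 5.7]
opening: 0.542
grip_force: 30.0
```

servo_tool --moves '[0,0,0.05,0,0,0,0,0.12,0,0,0,0.04,0.2,0,0,0,0.12,0.2,0,0,0,0.2,0.2,0,0,0.01,0.28,0.2,0,0,0.013,0.36,0.2,0,0,0.013,0.42,0.2,0,0,0.013,0.455,0.2,0,0,0.013,0.455,0.15,0,0,0.013,0.455,0.1,0,0,0.013,0.455,0.08,0,0]'

```text
t: 8.42
eef_pos: [674.1, 88.3, 45.2]
tcp_rot: [-3.141, 0.003, 0.383]
ft_force: [-0.8, -0.5, -1.7]
opening: 0.542
grip_force: 30.0
```

servo_tool --moves '[0,0,-0.01,0,0,0,0,-0.025,0,0,0,0,-0.04,0,0,0,0,-0.05,0,0,0,0,-0.06,0,0,0,0,-0.065,0,0,0,0,-0.069,0,0,0,0,-0.069,0,0,0,0,-0.069,0,0]'

```text
t: 9.17
eef_pos: [675.4, 88.4, 20.5]
tcp_rot: [3.141, -0.0, 0.383]
ft_force: [0.2, -0.5, -1.5]
opening: 0.539
grip_force: 30.0
```

servo_tool --moves '[0,0,0,0,1,0,0,0,0,1,0,0,0,0,1,0,0,0,0,1,0,0,0.03,0,1,0,0,0.1,0,1,0,0,0.18,0,1,0,0,0.25,0,1,0,0,0.25,0,1]'

```text
t: 9.92
eef_pos: [677.7, 88.6, 127.3]
tcp_rot: [3.138, -0.009, 0.383]
ft_force: [0.2, -1.3, 0.2]
opening: 0.999
grip_force: 0.0
```

servo_tool --moves '[-0.544,0.031,0,0,1,-0.544,0.031,0,0,1,-0.544,0.031,0,0,1,-0.544,0.031,0,0,1,-0.544,0.031,0,0,1,-0.544,0.031,0,0,1,-0.544,0.031,0,0,1,-0.544,0.031,0,0,1,-0.544,0.031,0,0,1,-0.544,0.031,0,0,1]'

```text
t: 10.75
eef_pos: [459.2, 100.7, 120.3]
tcp_rot: [3.141, -0.001, 0.382]
ft_force: [-0.6, 0.0, -0.8]
opening: 1.003
grip_force: 0.0
```

Run:
```python
from m import *
p,d=read_camera("scene"); w,b=masks(p); cv2.imwrite("pics/s3.png",p)
print(fit("scene",w,(336,245),26,54),fit("scene",w,(182,266),19,50))
p,d=read_camera("wrist"); cv2.imwrite("pics/w3.png",p)
s=state(); print(s["eef_pos"],s["opening"],s["joints"])
```

```text
(array([676.122792  ,  87.40740647]), np.float64(0.7139284655513942), np.float64(25.67772057586275), np.int32(574)) (array([ 601.39281275, -275.82540814]), np.float64(0.5361072180964586), np.float64(19.203338951940616), np.int32(356))
[458.5952053  100.68409695 120.02686482] 0.9985607065907515 [ 7.53678908e-02  4.10466452e-01  2.03436312e+00 -1.85537711e-04
  6.96691776e-01  1.26375018e+00]
```

View pics/s3.png

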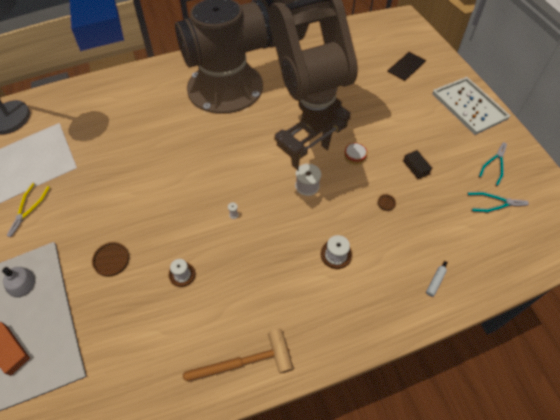

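The medium spool is upright in its dish at (337,247), and the gripper is above the large spool at (308,180). Descend and grip.

servo_tool --moves '[0,0,-0.06,0,1,0,0,-0.12,0,1,0,0,-0.17,0,1,0,0,-0.21,0,1,0,0,-0.24,0,1,0,0,-0.26,0,1,0,0,-0.26,0,1,0,0,-0.26,0,0.5,0,0,-0.26,0,0.5,0,0,-0.26,0,0.5,0,0,-0.26,0,0.5,0,0,-0.26,0,0.5]'

```text
t: 11.85
eef_pos: [458.0, 100.8, 16.8]
tcp_rot: [3.141, -0.001, 0.383]
ft_force: [-2.4, 5.7, 0.9]
opening: 0.703
grip_force: 3.3
```

servo_tool --moves '[0,0,0,0,0,0,0,0,0,0,0,0,0,0,0,0,0,0,0,0,0,0,0,0,0,0,0,0,0,0]'

```text
t: 12.35
eef_pos: [457.9, 100.8, 16.7]
tcp_rot: [3.141, -0.001, 0.383]
ft_force: [-0.4, 0.9, 6.9]
opening: 0.692
grip_force: 30.0
```

servo_tool --moves '[0,0,0.04,0,0,0,0,0.1,0,0,0,0,0.18,0,0,0,-0.04,0.25,0,0,0,-0.12,0.25,0,0,0,-0.2,0.25,0,0,0.05,-0.28,0.25,0,0,0.05,-0.36,0.25,0,0,0.05,-0.44,0.25,0,0,0.05,-0.52,0.25,0,0,0.05,-0.6,0.25,0,0,0.05,-0.6,0.25,0,0]'

```text
t: 13.35
eef_pos: [477.9, -143.6, 116.1]
tcp_rot: [3.14, -0.0, 0.38]
ft_force: [0.2, -0.2, -2.9]
opening: 0.694
grip_force: 30.0
```

servo_tool --moves '[0,-0.06,0,0,0,0.01,-0.14,0,0,0,0.02,-0.22,0,0,0,0.03,-0.31,0,0,0,0.04,-0.4,0,0,0,0.05,-0.49,0,0,0,0.064,-0.58,0,0,0,0.064,-0.66,0,0,0,0.064,-0.71,0,0,0,0.064,-0.738,0,0,0,0.064,-0.738,-0.05,0,0,0.064,-0.738,-0.1,0,0]'

```text
t: 14.35
eef_pos: [503.4, -434.6, 76.2]
tcp_rot: [3.14, -0.001, 0.382]
ft_force: [0.1, 0.7, -3.4]
opening: 0.686
grip_force: 30.0
```

servo_tool --moves '[0,0,-0.02,0,0,0,0,-0.05,0,0,0,0,-0.06,0,0,0,0,-0.07,0,0,0,0,-0.07,0,0,0,0,-0.07,0,0]'

```text
t: 14.85
eef_pos: [503.6, -434.5, 48.8]
tcp_rot: [3.141, -0.0, 0.383]
ft_force: [-0.6, 0.6, -3.9]
opening: 0.688
grip_force: 30.0
```

servo_tool --moves '[0,0,-0.01,0,0,0,0,-0.025,0,0,0,0,-0.04,0,0,0,0,-0.05,0,0,0,0,-0.06,0,0,0,0,-0.065,0,0,0,0,-0.069,0,0,0,0,-0.069,0,0,0,0,-0.069,0,0]'

```text
t: 15.6
eef_pos: [503.3, -434.4, 20.8]
tcp_rot: [3.141, -0.0, 0.383]
ft_force: [-0.8, 0.9, -1.6]
opening: 0.69
grip_force: 30.0
```

servo_tool --moves '[0,0,0,0,1,0,0,0,0,1,0,0,0,0,1,0,0,0,0,1,0,0,0,0,1,0,0,0.03,0,1,0,0,0.1,0,1,0,0,0.18,0,1,0,0,0.25,0,1,0,0,0.25,0,1]'

```text
t: 16.43
eef_pos: [505.0, -436.1, 127.4]
tcp_rot: [3.133, -0.003, 0.383]
ft_force: [0.3, -0.2, -0.0]
opening: 1.003
grip_force: 0.0
```

servo_tool --moves '[-0.054,0.806,0,0,1,-0.054,0.806,0,0,1,-0.054,0.806,0,0,1,-0.054,0.806,0,0,1,-0.054,0.806,0,0,1,-0.054,0.806,0,0,1,-0.054,0.806,0,0,1,-0.054,0.806,0,0,1,-0.054,0.806,0,0,1,-0.054,0.806,0,0,1,-0.054,0.806,0,0,1,-0.054,0.806,0,0,1]'

```text
t: 17.43
eef_pos: [482.0, -113.0, 120.9]
tcp_rot: [3.141, -0.0, 0.382]
ft_force: [-0.3, -0.3, 0.1]
opening: 0.999
grip_force: 0.0
```

Run:
```python
from m import *
p,d=read_camera("scene"); w,b=masks(p); cv2.imwrite("pics/s4.png",p)
print(fit("scene",w,(111,247),33,58))
p,d=read_camera("side"); w,b=masks(p)
print(fit("side",w,(325,130),33,58)); print(fit("side",w,(311,198),*S["m"]))
s=state(); print(s["eef_pos"],s["opening"])
```

```text
(array([ 503.44706447, -433.55445592]), np.float64(0.7039910860853186), np.float64(32.22767592340626), np.int32(886))
(array([ 522.78304289, -206.57811011]), np.float64(nan), np.float64(33.0), np.int32(1))
(array([ 480.49627695, -109.29145424]), np.float64(1.2929375291199108), np.float64(10.97645426165518), np.int32(106))
[ 481.81360242 -113.06728388  120.6406118 ] 1.0016331489487162
  return _methods._mean(a, axis=axis, dtype=dtype,
  ret = ret.dtype.type(ret / rcount)
```

View pics/s4.png

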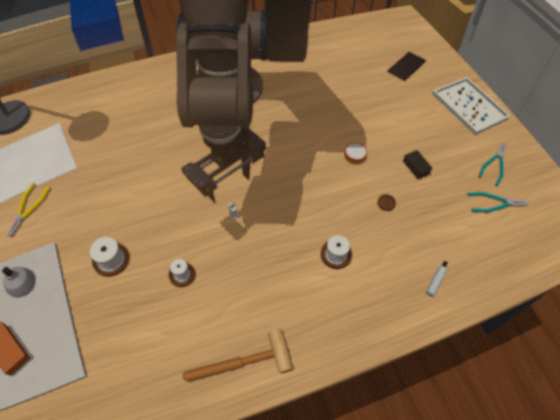

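The large spool is upright in its dish (110,253), within 1 mm. For the mini spool I'll close partway, then check the centring before touching it.

servo_tool --moves '[0,0,-0.06,0,1,0,0,-0.12,0,1,0,0,-0.17,0,0.8,0,0,-0.21,0,0.6,0,0,-0.245,0,0.45,0,0,-0.266,0,0.45,0,0,-0.266,0,0.45,0,0,-0.266,0,0.45,0,0,-0.266,0,0.45,0,0,-0.266,0,0.45,0,0,-0.266,0,0.45,0,0,-0.266,0,0.45]'

```text
t: 18.53
eef_pos: [481.9, -112.1, 14.8]
tcp_rot: [3.141, -0.001, 0.383]
ft_force: [-0.9, 0.2, -0.2]
opening: 0.455
grip_force: 0.0
```

Run:
```python
from m import *
p,d=read_camera("wrist"); cv2.imwrite("pics/w4.png",p)
s=state(); print(s["eef_pos"],s["opening"])
```

```text
[ 481.90464623 -112.04998657   14.7194424 ] 0.4538938876875728
```

View pics/w4.png

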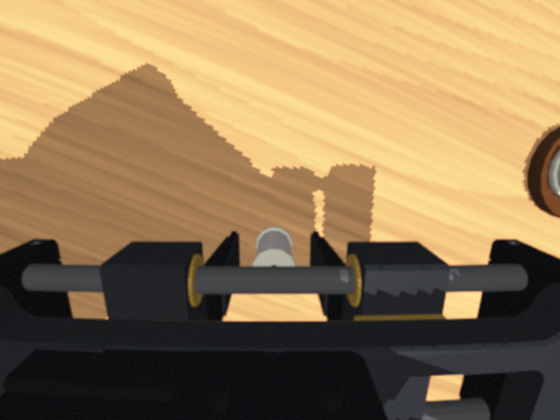

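The mini spool (256–293, centre ≈275) lies midway between the fingers (237 and 313). Close.

servo_tool --moves '[0,0,0,0,0.38,0,0,0,0,0.34,0,0,0,0,0.3,0,0,0,0,0.27,0,0,0,0,0.24,0,0,0,0,0.22,0,0,0,0,0.1,0,0,0,0,0,0,0,0,0,0,0,0,0,0,0,0,0,0,0,0]'

```text
t: 19.5
eef_pos: [481.7, -112.0, 14.2]
tcp_rot: [3.142, 0.0, 0.383]
ft_force: [-0.4, 0.8, 0.6]
opening: 0.245
grip_force: 30.0
```

servo_tool --moves '[0,0,0.05,0,0,0,0,0.12,0,0,0.03,0.04,0.2,0,0,0.05,0.12,0.22,0,0,0.07,0.2,0.22,0,0,0.1,0.29,0.22,0,0,0.12,0.38,0.22,0,0,0.15,0.47,0.22,0,0,0.18,0.56,0.22,0,0,0.2,0.64,0.22,0,0,0.22,0.7,0.22,0,0,0.22,0.7,0.22,0,0]'

```text
t: 20.5
eef_pos: [570.6, 172.0, 102.1]
tcp_rot: [-3.142, -0.001, 0.386]
ft_force: [-0.7, 0.4, -0.7]
opening: 0.247
grip_force: 30.0
```

servo_tool --moves '[0.033,0.08,0,0,0,0.033,0.16,0,0,0,0.033,0.23,0,0,0,0.033,0.27,0,0,0,0.033,0.27,0,0,0,0.033,0.27,-0.05,0,0,0.033,0.27,-0.09,0,0,0.033,0.27,-0.12,0,0,0.033,0.27,-0.14,0,0,0.033,0.27,-0.14,0,0,0.033,0.27,-0.14,0,0]'

```text
t: 21.42
eef_pos: [583.1, 275.4, 46.3]
tcp_rot: [3.141, 0.0, 0.382]
ft_force: [0.1, -0.4, 0.1]
opening: 0.245
grip_force: 30.0
```

servo_tool --moves '[0,0.001,-0.01,0,0,0,0.001,-0.025,0,0,0,0.001,-0.04,0,0,0,0.001,-0.05,0,0,0,0.001,-0.06,0,0,0,0.001,-0.065,0,0,0,0.001,-0.069,0,0,0,0.001,-0.069,0,0,0,0.001,-0.069,0,0]'

```text
t: 22.17
eef_pos: [583.0, 276.4, 18.7]
tcp_rot: [3.141, -0.0, 0.383]
ft_force: [0.5, -0.6, 0.3]
opening: 0.248
grip_force: 30.0
```

servo_tool --moves '[0,0,0,0,0.6,0,0,0,0,0.6,0,0,0,0,0.6,0,0,0,0,0.6,0,0,0,0,0.6,0,0,0,0,0.6,0,0,0.05,0,0.6,0,0,0.12,0,0.6,0,0,0.2,0,0.6,-0.1,-0.1,0.25,0,0.6,-0.2,-0.2,0.25,0,0.6,-0.3,-0.3,0.25,0,0.6]'

```text
t: 23.17
eef_pos: [495.4, 189.2, 118.3]
tcp_rot: [3.141, -0.002, 0.384]
ft_force: [0.7, -1.2, -0.7]
opening: 0.6
grip_force: 0.0
```

Run:
```python
from m import *
p,d=read_camera("scene"); w,b=masks(p); cv2.imwrite("pics/s5.png",p)
for r,z,u in((33,58,(110,250)),(26,54,(336,248)),(19,50,(180,270)),(12,46,(387,197))): print(fit("scene",w,u,r,z))
print(state()["t"],state()["eef_pos"])
```

```text
(array([ 503.40361217, -433.45864852]), np.float64(0.7824002899806591), np.float64(32.13316716350138), np.int32(884))
(array([676.18906081,  87.44298359]), np.float64(0.6958896994178131), np.float64(25.53924864157619), np.int32(571))
(array([ 601.39281275, -275.82540814]), np.float64(0.536107218096233), np.float64(19.20333895198183), np.int32(356))
(array([582.80131509, 274.07098262]), np.float64(0.8413113469546114), np.float64(10.956923466536074), np.int32(149))
23.2167 [488.52689684 185.05097717 117.26813518]
```

View pics/s5.png

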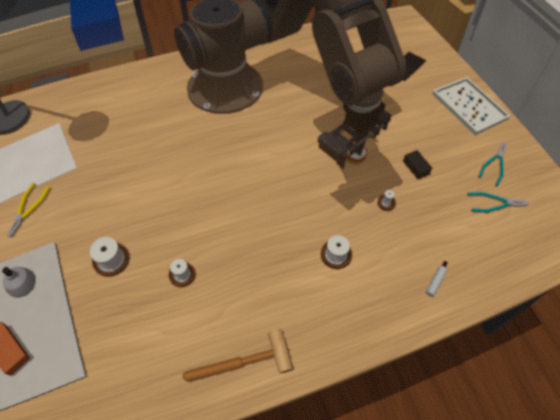

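All four spools stand upright in their dishes: (110,253), (180,271), (337,248) and (388,199). The arm is clear of everything, so I'm handing in.

```bash
python3 -c "from cell import *; print(job_done())"
```

```text
the job is handed in; nothing more can be done
None
```

All four spools are standing upright in the dishes of their own size, about 2 mm or less off centre by the last camera fit; the tin and the block were never touched, and the job was handed in at about 23 s, though the hand-in gave no verdict.

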